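Lamp on, live view on, take the picture

ROBOT

A 7-joint arm with a two-finger parallel gripper is mounted at the origin on the work surface. World frame = base frame: x ahead of the robot, y to its left, z up, the work surface at z = 0. Lengths are in m, angles in rad, forces in N, time in s.
With the tool pointing down it reaches from about 0.425 to 0.95 m from the base axis. Payload 4.7 kg.
Tool frame: the origin (TCP) lies between the finger pads; the fingertips stand 11 mm ahead of it and the grasp point (between the pads) lies 8 mm behind it; z points along the fingers, y is the line along which they close (so a half turn about z gives the same grasp; the last joint's range is limited). The gripper opens to 87 mm and grips with 3 to 60 N. Pads are 19 mm wide; open, the fingers measure 117 mm over their backs; the gripper's body (75 mm by 190 mm) begins 51 mm behind the grasp point.
Start: joints at [-1.366, 0.469, -0.049, 1.532, 0.024, 1.141, -0.082], TCP at [0.156, 0.657, 0.234] pointing down, gripper open.
Joint ranges: [-2.59, 2.59], [-0.33, 1.99], [-1.39, 1.29], [0.1, 2.45], [-1.04, 4.18], [0.21, 1.99], [-2.66, 2.66]. Speed limits (rad/s): [2.57, 2.57, 3.14, 3.14, 3.14, 3.14, 3.14].

INTERFACE

Orientations are given as a 3x3 rotation matrix whose columns are the frame's x, y, z axes.
In Python, from cell import r gives the robot as it stands. The module is installed in compiled form; this text tells all that it offers.
- The arm moves only by the tool carry_out, never from a script. Its argument "deltas" is a list that holds one entry, the list of rows, each a list of 6 numbers: the shift along the tool's x, y, z in units of 40 mm (1.0 is 40 mm), then the turn, a rotation vector about the tool's x, y, z in units of 6 degrees (1.0 is 6 degrees). In form: [[[x, y, z, wx, wy, wz], ...]]. A call has 1 to 8 rows; each row shifts and turns the commanded pose from where the row before left it, along the tool's axes as they then stand; what a row does not reach is not made up. A row lasts 1/12 s, in which the tool goes at most 41.7 mm and 7.16 degrees, less where a joint would pass 70% of its speed; a pose out of reach is approached as far as the arm can. A call is refused whole if a number of a shift passes 1 or a number of a turn 1, either way. A call with a gripper value outside its range is refused whole. "fingers" is the finger opening in mm, from 0 to 87, set as the call begins (left out, the last holds). The fingers move at their own pace and stop on an object; "grip_force" is the grip in N (left out, the last holds). Time passes only in rows, so rows that do not move let the fingers close. It gives the time, the measured TCP pose, the force, the opening and the grip force at its end, in the units of the state.
- r.get_state(): the state, without advancing time (a new reading comes with each control period).
- r.snapshot(name): name is "scene" or "top" or "wrist"; returns (picture, depth): 400x640x3 uint8, red, green, blue; 400x640 float32, m along the optical axis (not along the pixel's ray), 0 where there is no reading.
- r.camera_model(name): a dict with "camera_matrix" (3x3 intrinsics, pixels), "R" (3x3) and "t" (3): a world point X has camera coordinates R X + t. Camera axes: x right, y down, z forward; pixel columns grow to the right and rows downward; lengths in m; the calibration is good to about 2 mm. The wrist camera is an equidistant fisheye: a pixel r from the principal point sees the ray r / f radians off the axis. A picture is of the moment at which its call begins: read the wrist's pose just before it. camera_model takes no time and is no camera call; for the wrist camera it gives the pose at the moment of the call.
- r.job_done(): hands the job in; it is judged then, once.
Trained networks look in the newest picture that a camera, given by its name, has taken for a name from the list of things; names that differ only in an ending like _2 or _b are one class to them, and where a whole thing is asked for, a point or a joint stands for the part that bears it (a point fixed in the world has none). Each returns a list of dicts, best first, with "conf" (0 to 1); they miss things now and then, are a little off and sometimes report something else, mostly with a low value. They report only what shows in the picture. A call takes as long as a camera call. They do not tell look-alikes from the thing itself.
- r.search_frame(target, camera): "bbox" ([centre column, centre row, width, height] in pixels, round what is visible of it).
- r.outline_of(target, camera): "region" (400x640 bool, what is visible of it) and "bbox" ([centre column, centre row, width, height] in pixels, round what is visible of it).
The state is a dict: "time_s": time; "joint_positions": joint angles; "qd": joint speeds; "joint_torque": joint torques, N m; "tool_pos": TCP position; "tcp_rot": TCP orientation; "ft_force": force on the tool from outside, world axes, zero at the start; "torque": the same for the moment, N m; "opening": opening from 0.0 (shut) to 1.0 (fully open); "gripper_force": force on a finger pad.
Only numpy, scipy, OpenCV 4.12 (cv2) and the standard library are available. Lean on these libraries where they do the work, as an engineer would, in place of code of your own. Each camera call takes 0.05 s, during which the arm holds its last target. There are 200 camera calls.

TASK

Get the microscope camera to take a picture, pushing with the closed fingertips: first press the green half of the lamp unit's rocker fully down so the lamp is on, then press the camera console's blue key fully in (it stays in), and last press the red key fully down, keep it down for a good second and let it spring back. Keep to that order, never press the yellow key, and do not pick up, shove or knock over any of the labware standing around.

Things in the scene. Friction and masses are not known exactly. Their poses are not given: they have to be found in the camera images.
- lamp: lamp power unit: white box fixed to the table, 150 (x) x 130 (y) x 80 mm high, vent slots in its sides and a black knob on its front (-x side). Origin: centre of its underside, z up. On top, in a black surround 3 mm high centred at x = -33 mm, y = 0, sits a large rocker 32 mm wide; the petri dish stands on the rear half of the top
- rocker (a joint): rocker, rad: a V of two flat halves 30 mm long, 32 mm wide, meeting at the pivot line (along the lamp's y at x = -33 mm, 92 mm above the table). 0 = off: black half (lamp's +x side) level, green half (-x side) sloping up 0.36 rad, free edge 10.6 mm above the pivot. 0.36 = on, its stop: green half level. Stays where left (friction, 3 N at 20 mm from the pivot); starts at 0 to 0.06
- rocker_push (a point): point on the upper face of the rocker's green half (white bar on it), mid-width and 20 mm from the pivot line; moves with the rocker (99 mm above the table when off, 92 mm when fully on). A good place to press down
- console: camera console: grey slab fixed to the table, 100 (x) x 200 (y) x 40 mm high. Origin: centre of its underside, z up. Three round keys stand in a row along its y at x = -10 mm, y = -58, 0 and +58 mm, in any order of colours. Each key is 28 mm across in a black collar 44 mm across whose top is 52 mm above the table
- blue_key (a joint): the blue key (live view), m pressed in. 0 = out, its face 62 mm above the table; 0.006 = fully in, its stop. Latching: stays where it is pushed to (friction 3.5 N); starts between 0 and 0.001
- blue_key_top (a point): centre of the blue key's upper face, moves with the key; z up
- red_key (a joint): the red key (take picture), m pressed in. 0 = out, its face 62 mm above the table; 0.006 = fully down, its stop. Springs back; the spring pushes 1.5 N at the top and 5 N fully down
- red_key_top (a point): centre of the red key's upper face, moves with the key; z up
- yellow_key (a joint): the yellow key (erase), same size, height, travel and spring as the red one; must not be pressed
- yellow_key_top (a point): centre of the yellow key's upper face
- jar: bystander: small amber glass jar with white lid, 44 mm across, 55 mm high, standing between the lamp unit and the console. Origin: centre of its underside
- dish: bystander: clear lidded petri dish, 60 mm across, 15 mm high, lying on the lamp unit's top near x = +38 mm of the lamp frame. Origin: centre of its underside
- flask: bystander: clear flat culture flask, 80 x 132 x 36 mm high, pink inside, orange cap at its +y end, lying beyond the lamp unit and console. Origin: on its underside, 10 mm from the middle of its body towards the cap
- bottle: bystander: glass bottle, blue cap, 66 mm across, 150 mm high, to the left. Origin: centre of its underside
- tip_box: bystander: pipette tip box, blue with clear lid, 120 x 82 x 62 mm, to the right. Origin: centre of its underside
- slide_box: bystander: green slide box, 60 x 90 x 30 mm, at the far right. Origin: centre of its underside
- objective: bystander: brass objective lens, 30 mm across, 45 mm high, at the far left. Origin: centre of its underside
Not all that is in view belongs to the job. Several things have the shape of the lamp; the one meant has the colours described above.

How it is judged:
On the way, in this order (a step that is already met when the one before it is completed fails the run):
1. the rocker's green half is pressed down: lamp on (value of joint rocker above 0.31 rad), for 0.1 s.
2. the blue key is pressed in (value of joint blue_key above 0.0045 m), for 0.1 s.
3. the red key is kept down for at least 0.7 s (value of joint red_key above 0.004 m), for 0.7 s.
4. the red key is let go (value of joint red_key below 0.001 m), for 0.1 s.
At the end, for the whole second after the job is handed in: rocker at more than 0.31 rad (on), blue key in by more than 4.5 mm, red and yellow keys back out within 1 mm, and every bystander upright (0.15 rad), at rest and within 15 mm of where it started (value of joint rocker above 0.31 rad and value of joint blue_key above 0.0045 m and value of joint each of red_key, yellow_key below 0.001 m and distance of each of jar, dish, flask, bottle, tip_box, slide_box, objective from where it was at the start of the episode below 0.015 m and angle between each of jar, dish, flask, bottle, tip_box, slide_box, objective's own z axis and vertical below 0.15 rad and linear speed of each of jar, dish, flask, bottle, tip_box, slide_box, objective below 0.02 m/s); the robot touches nothing.
It fails at once if the blue key is pressed (2.5 mm) while the lamp is not on (value of joint blue_key above 0.0025 m and value of joint rocker below 0.28 rad).
It fails at once if the red key is pressed (2 mm) while the lamp is not on or the blue key not in (value of joint red_key above 0.002 m and (value of joint rocker below 0.28 rad or value of joint blue_key below 0.004 m)).
It fails at once if the yellow key is pressed (2 mm) (value of joint yellow_key above 0.002 m).
It fails at once if a bystander is shoved, carried (15 mm) or tipped (0.3 rad) (distance of any of jar, dish, flask, bottle, tip_box, slide_box, objective from where it was at the start of the episode above 0.015 m or angle between any of jar, dish, flask, bottle, tip_box, slide_box, objective's own z axis and vertical above 0.3 rad).
It also fails if it takes over 48 s, if anything falls off the work surface, if the arm or the gripper's body presses on something with over 40 N, if the wrist force passes 120 N, or if a joint passes its speed limit or range.

## Working session

There is one attempt and no reset: what is moved stays moved. The work goes in short steps, Python scripts to look and compute and a tool call to move; the robot and the scene stay as the last step left them, time stands still between calls to the robot, and variables do not carry over. Pictures are saved under pics/ and viewed, at most 10 in all, crops included, and the job is handed in when it is done.

Besides the shell and the picture viewer there is one more tool, called in YAML: its name, and indented under it one key for each argument. carry_out: Moves the arm, as the interface text tells. Its arguments: {"type":"object","properties":{"deltas":{"type":"array"},"fingers":{"type":"number"},"grip_force":{"type":"number"}},"required":["deltas"]}

```bash
mkdir -p pics; cat > h.py <<'E'
import numpy as np,cv2
from cell import r
def world(cam,mask_or_px,depth,m):
    K=m["camera_matrix"];u,v=mask_or_px
    z=depth[v,u];P=np.stack([(u-K[0,2])/K[0,0]*z,(v-K[1,2])/K[1,1]*z,z],-1)
    return (P-m["t"])@m["R"]
E
python3 - <<'E'
from h import *
for c in("scene","top"):
    p,d=r.snapshot(c);m=r.camera_model(c);cv2.imwrite(f"pics/{c}0.png",p[:,:,::-1]);np.savez(f"{c}0.npz",p=p,d=d,**m)
    print(c,-m["R"].T@m["t"],m["R"][2])
    for n in("lamp","console","rocker_push","blue_key","red_key","yellow_key","jar"):
        print(n,[(np.round(o["bbox"]).tolist(),round(o["conf"],2)) for o in r.search_frame(n,c)[:4]])
s=r.get_state();print(s["time_s"],s["tcp_rot"],s["tool_pos"])
E
```

```text
scene [1.20876221 0.59849564 0.96820614] [-0.53391977 -0.47114179 -0.70210761]
lamp [([317.0, 148.0, 38.0, 40.0], 0.94), ([488.0, 265.0, 58.0, 62.0], 0.86), ([425.0, 205.0, 59.0, 58.0], 0.72), ([354.0, 181.0, 50.0, 50.0], 0.66)]
console [([264.0, 184.0, 45.0, 46.0], 0.95), ([317.0, 210.0, 12.0, 20.0], 0.56)]
rocker_push [([490.0, 239.0, 17.0, 19.0], 0.74), ([317.0, 210.0, 13.0, 16.0], 0.71), ([319.0, 130.0, 11.0, 10.0], 0.67), ([383.0, 235.0, 14.0, 17.0], 0.53)]
blue_key []
red_key [([214.0, 210.0, 34.0, 31.0], 0.52)]
yellow_key [([269.0, 187.0, 8.0, 0.0], 0.44)]
jar [([317.0, 209.0, 16.0, 21.0], 0.63), ([335.0, 296.0, 13.0, 17.0], 0.35)]
top [0.46501039 0.01312849 1.47325569] [ 0.04546573 -0.00730024 -0.99893922]
lamp [([255.0, 190.0, 50.0, 51.0], 0.91), ([322.0, 253.0, 47.0, 54.0], 0.89), ([385.0, 274.0, 54.0, 58.0], 0.82), ([179.0, 240.0, 57.0, 55.0], 0.68)]
console [([392.0, 194.0, 65.0, 46.0], 0.56), ([464.0, 183.0, 33.0, 37.0], 0.32)]
rocker_push [([326.0, 262.0, 12.0, 19.0], 0.75), ([393.0, 284.0, 23.0, 21.0], 0.59), ([181.0, 249.0, 16.0, 22.0], 0.54), ([254.0, 198.0, 20.0, 17.0], 0.49)]
blue_key [([395.0, 196.0, 9.0, 8.0], 0.61), ([246.0, 177.0, 21.0, 18.0], 0.55)]
red_key []
yellow_key [([465.0, 183.0, 29.0, 38.0], 0.48), ([255.0, 199.0, 17.0, 18.0], 0.42)]
jar [([328.0, 200.0, 13.0, 9.0], 0.7)]
0.8 [[-9.72803747e-01  2.31630891e-01 -2.76492048e-05]
 [ 2.31630887e-01  9.72803742e-01  1.05496274e-04]
 [ 5.13334457e-05  9.62227606e-05 -9.99999994e-01]] [0.15632741 0.65666703 0.23359849]
```

```bash
python3 - <<'E'
import cv2
p=cv2.imread("pics/top0.png")[140:340,130:530];cv2.imwrite("pics/top0c.png",cv2.resize(p,None,fx=2,fy=2,interpolation=3))
E
```

```text
(no output)
```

View pics/top0c.png

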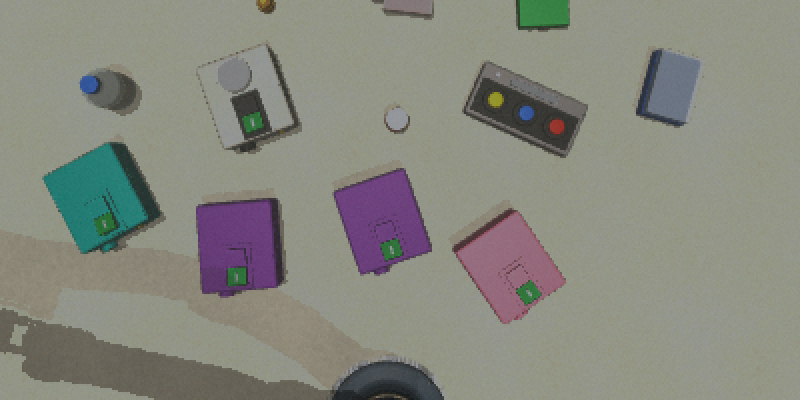

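View pics/scene0.png

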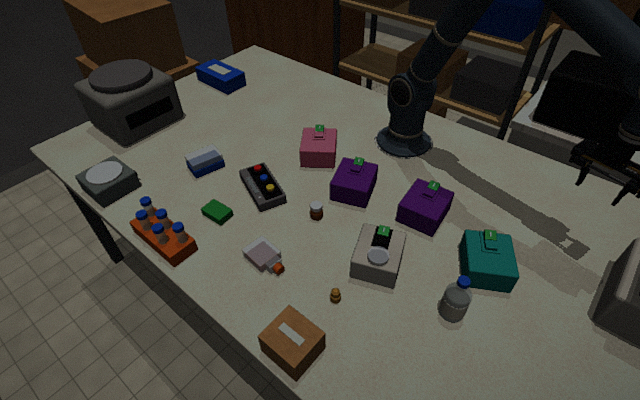

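```bash
cat >> h.py <<'E'
def planepx(m,uv,z):
    K=m["camera_matrix"];d=m["R"].T@np.array([(uv[0]-K[0,2])/K[0,0],(uv[1]-K[1,2])/K[1,1],1])
    c=-m["R"].T@m["t"];return c+d*(z-c[2])/d[2]
def blob(p,box,lo,hi):
    u0,v0,u1,v1=box;h=cv2.cvtColor(np.ascontiguousarray(p[v0:v1,u0:u1]),cv2.COLOR_RGB2HSV)
    k=cv2.inRange(h,lo,hi);n,l,s,c=cv2.connectedComponentsWithStats(k);i=1+np.argmax(s[1:,4])
    return c[i]+[u0,v0],s[i,4],np.nonzero(l==i)[::-1]
E
python3 - <<'E'
from h import *
m=np.load("top0.npz");p,d=m["p"],m["d"]
B=dict(blue=((385,188,403,206),(100,120,60),(125,255,255),.062),red1=((400,195,420,212),(0,130,60),(8,255,255),.062),yel=((370,182,388,198),(20,120,60),(35,255,255),.062),green=((245,190,268,212),(50,110,60),(75,255,255),.097))
for n,(b,lo,hi,z) in B.items():
    c,a,(u,v)=blob(p,b,lo,hi);w=planepx(m,c,z);W=world("",(u+b[0],v+b[1]),d,m)
    print(n,c.round(1),a,"plane",w.round(4),"depth",np.median(W,0).round(4), "rad",np.hypot(*w[:2]).round(3))
print("jar",planepx(m,(328.5,199.5),.055))
# lamp top and console masks from depth heights
vv,uu=np.mgrid[150:225,220:430];W=world("",(uu,vv),d,m)
for n,z0,z1,x0,x1 in(("lamp",.07,.09,220,290),("console",.03,.065,355,430)):
    k=((W[...,2]>z0)&(W[...,2]<z1)&(uu>x0)&(uu<x1)).astype(np.uint8)
    k=cv2.morphologyEx(k,cv2.MORPH_OPEN,np.ones((3,3)))
    q=W[k>0][:,:2].astype(np.float32);R=cv2.minAreaRect(q);print(n,len(q),R,np.median(W[k>0][:,2]))
E
```

```text
blue [392.6 196. ] 43 plane [ 0.5549 -0.2233  0.062 ] depth [ 0.5549 -0.2238  0.0628] rad 0.598
red1 [407.9 202.8] 48 plane [ 0.5327 -0.2772  0.062 ] depth [ 0.5319 -0.2769  0.0635] rad 0.601
yel [377.4 189.5] 51 plane [ 0.5763 -0.17    0.062 ] depth [ 0.5774 -0.1691  0.0639] rad 0.601
green [256.  200.5] 62 plane [0.5244 0.2453 0.097 ] depth [0.5243 0.2448 0.0993] rad 0.579
jar [ 0.53687014 -0.00055682  0.055     ]
lamp 1205 ((0.5690649747848511, 0.2628667652606964), (0.1511751115322113, 0.13126198947429657), 20.984638214111328) 0.08211100533863151
console 1528 ((0.5639611482620239, -0.22750912606716156), (0.2002064436674118, 0.10048337280750275), 67.92249298095703) 0.04303845597814242
```

Look-alikes (top picture): teal box (179,240), purple (249,263) and (322,253), pink (385,274). The white box with the dish at (255,190) is the lamp described. It measures 150 x 131 mm and 82 mm high, so it fits. The console keys in top px are yellow (377,190), blue (393,196) and red (408,203). I'll close the fingers and turn to line up with the lamp.

carry_out:
  deltas:
    - [[0,0,0,0,0,-0.955],[0,0,0,0,0,-0.955],[0,0,0,0,0,-0.955],[0,0,0,0,0,-0.955],[0,0,0,0,0,-0.955],[0,0,0,0,0,-0.955]]
  fingers: 0

```text
time_s: 1.3
tool_pos: [0.1564, 0.6567, 0.2336]
tcp_rot: [[-0.932, -0.363, -0.0], [-0.363, 0.932, 0.0], [-0.0, 0.0, -1.0]]
ft_force: [-0.4, -0.7, -0.0]
opening: 0.631
gripper_force: 0.0
```

carry_out:
  deltas:
    - [[-0.34,-0.92,0,0,0,0],[-0.34,-0.92,0,0,0,0],[-0.34,-0.92,0,0,0,0],[-0.34,-0.92,0,0,0,0],[-0.34,-0.92,0,0,0,0],[-0.34,-0.92,0,0,0,0],[-0.34,-0.92,0,0,0,0]]

```text
time_s: 1.88
tool_pos: [0.3385, 0.4487, 0.2338]
tcp_rot: [[-0.934, -0.358, 0.0], [-0.358, 0.934, 0.001], [-0.001, 0.0, -1.0]]
ft_force: [1.0, -0.1, -0.1]
opening: 0.095
gripper_force: 0.0
```

carry_out:
  deltas:
    - [[-0.34,-0.92,0,0,0,0],[-0.34,-0.92,0,0,0,0],[-0.34,-0.92,0,0,0,0],[-0.34,-0.92,0,0,0,0],[-0.34,-0.92,0,0,0,0],[-0.34,-0.92,0,0,0,0],[0,0,0,0,0,0],[0,0,0,0,0,0]]

```text
time_s: 2.55
tool_pos: [0.4946, 0.2706, 0.2336]
tcp_rot: [[-0.936, -0.352, 0.001], [-0.352, 0.936, -0.0], [-0.0, -0.001, -1.0]]
ft_force: [-0.6, 0.7, -0.8]
opening: 0.004
gripper_force: 0.0
```

```bash
cat >> h.py <<'E'
def fish(m,uv,z):
    K=m["camera_matrix"];a=np.array([(uv[0]-K[0,2])/K[0,0],(uv[1]-K[1,2])/K[1,1]]);t=np.linalg.norm(a)
    d=m["R"].T@np.r_[a/t*np.sin(t),np.cos(t)];c=-m["R"].T@m["t"];return c+d*(z-c[2])/d[2]
E
python3 - <<'E'
from h import *
m=r.camera_model("wrist");p,d=r.snapshot("wrist")
cv2.imwrite("pics/w1.png",p[:,:,::-1]);np.savez("w1.npz",p=p,d=d,**m)
c,a,_=blob(p,(0,0,640,400),(50,110,60),(75,255,255));print(c,a,fish(m,c,.097))
for o in r.outline_of("rocker_push","wrist")[:3]:print(o["bbox"],o["conf"])
E
```

```text
[287.0443038  206.07489451] 948 [0.52125869 0.24281181 0.097     ]
[287.9, 207.2, 31.1, 32.7] 0.6
[544.7, 149.2, 29.1, 51.6] 0.6
[390.1, 12.0, 35.7, 17.7] 0.56
```

View pics/w1.png

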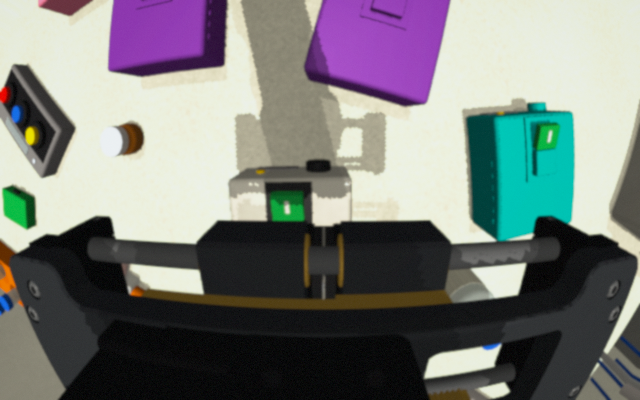

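The wrist view shows the green half of the white lamp at (287,206), and purple and teal boxes elsewhere. The position agrees with the top view to within about 2 mm. Now over it and down.

carry_out:
  deltas:
    - [[-0.34,-0.85,0,0,0,0],[0,0,0.9,0,0,0],[0,0,0.9,0,0,0],[0,0,0.7,0,0,0],[0,0,0.3,0,0,0],[0,0,0,0,0,0],[0,0,0,0,0,0]]

```text
time_s: 3.23
tool_pos: [0.5173, 0.2479, 0.122]
tcp_rot: [[-0.933, -0.36, 0.0], [-0.36, 0.933, 0.001], [-0.0, 0.001, -1.0]]
ft_force: [0.1, 0.1, 0.2]
opening: 0.006
gripper_force: 0.0
```

carry_out:
  deltas:
    - [[0,-0.11,0,0,0,0],[0,0,0.1,0,0,0],[0,0,0.1,0,0,0],[0,0,0.1,0,0,0],[0,0,0.1,0,0,0],[0,0,0.08,0,0,0],[0,0,0,0,0,0],[0,0,0,0,0,0]]

```text
time_s: 3.9
tool_pos: [0.5189, 0.2422, 0.1033]
tcp_rot: [[-0.934, -0.358, -0.001], [-0.358, 0.934, -0.0], [0.001, 0.0, -1.0]]
ft_force: [-3.6, -2.4, 11.4]
opening: 0.005
gripper_force: 5.4
```

carry_out:
  deltas:
    - [[0,0,0.05,0,0,0],[0,0,0.04,0,0,0],[0,0,0,0,0,0]]

```text
time_s: 4.15
tool_pos: [0.519, 0.2422, 0.1031]
tcp_rot: [[-0.934, -0.358, -0.001], [-0.358, 0.934, -0.0], [0.001, 0.0, -1.0]]
ft_force: [-10.5, -4.5, 32.8]
opening: 0.001
gripper_force: 16.5
```

Stop reached: the force rises while the height stays at 92 mm. Lift and travel towards the console.

carry_out:
  deltas:
    - [[0,0,-0.5,0,0,0],[0,0,-0.9,0,0,0],[0,0,-0.9,0,0,0],[0,0,-0.9,0,0,0],[0.277,-0.93,0,0,0,0],[0.277,-0.93,0,0,0,0],[0.277,-0.93,0,0,0,0],[0.277,-0.93,0,0,0,0]]

```text
time_s: 4.82
tool_pos: [0.531, 0.0861, 0.2267]
tcp_rot: [[-0.933, -0.359, 0.001], [-0.359, 0.933, 0.0], [-0.001, -0.0, -1.0]]
ft_force: [0.6, 0.7, -0.2]
opening: 0.007
gripper_force: 0.0
```

carry_out:
  deltas:
    - [[0.277,-0.93,0,0,0,0],[0.277,-0.93,0,0,0,0],[0.277,-0.93,0,0,0,0],[0.277,-0.93,0,0,0,0],[0.277,-0.93,0,0,0,0],[0.277,-0.93,0,0,0,0],[0,0,0,0,0,0],[0,0,0,0,0,0]]

```text
time_s: 5.48
tool_pos: [0.5486, -0.1477, 0.2262]
tcp_rot: [[-0.936, -0.353, -0.0], [-0.353, 0.936, -0.001], [0.0, -0.001, -1.0]]
ft_force: [-0.0, 1.3, -0.3]
opening: 0.003
gripper_force: 0.0
```

```bash
python3 - <<'E'
from h import *
m=r.camera_model("wrist");p,d=r.snapshot("wrist");s=r.get_state();print(s["tool_pos"],s["time_s"])
cv2.imwrite("pics/w2.png",p[:,:,::-1]);np.savez("w2.npz",p=p,d=d,**m)
for n,lo,hi in(("b",(100,120,60),(125,255,255)),("r",(0,130,60),(8,255,255)),("y",(20,120,60),(35,255,255))):
    c,a,_=blob(p,(0,0,640,400),lo,hi);print(n,c,a,fish(m,c,.062))
E
```

```text
[ 0.5488192  -0.14514253  0.22615468] 5.5333
b [102.88520614 136.32417138] 1237 [ 0.583951   -0.42260129  0.062     ]
r [213.02876481 127.7106599 ] 591 [ 0.53111255 -0.27885486  0.062     ]
y [313.05584535 300.11138386] 3259 [ 0.6844898  -0.11007808  0.062     ]
```

View pics/w2.png

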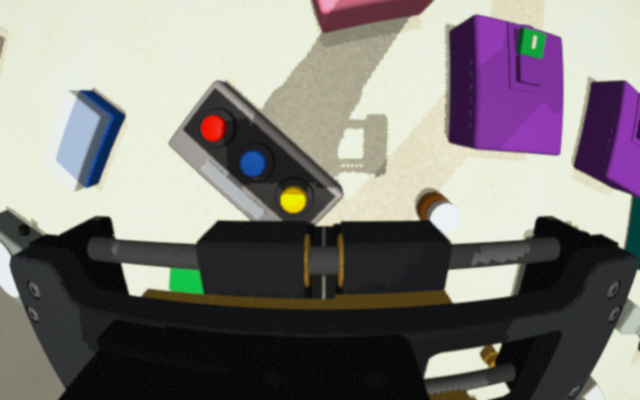

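The console shows red at (213,128), blue (253,162) and yellow (293,200). Next I'll refine blue in a local window and check the rocker in the top view.

```bash
python3 - <<'E'
from h import *
m=np.load("w2.npz")
for b,lo,hi in(((230,140,275,185),(100,120,60),(125,255,255)),((270,175,315,218),(20,120,60),(35,255,255))):
    c,a,_=blob(m["p"],b,lo,hi);print(c,a,fish(m,c,.062))
print([r.get_state()["tool_pos"].round(4) if hasattr(r.get_state()["tool_pos"],"round") else r.get_state()["tool_pos"]])
t=r.camera_model("top");p,d=r.snapshot("top");o=np.load("top0.npz")
for P in(o["p"],p):
    c,a,(u,v)=blob(P,(245,190,268,212),(50,110,60),(75,255,255));print(c,a)
W=world("",(u+245,v+190),d,t);print(np.percentile(W[:,2],[5,50,95]))
q=np.hstack([P[180:220,235:280] for P in(o["p"],p)]);cv2.imwrite("pics/rk.png",cv2.resize(q[:,:,::-1],None,fx=8,fy=8,interpolation=3))
E
```

```text
[252.46179966 163.10186757] 589 [ 0.55263347 -0.22557991  0.062     ]
[292.8864 199.3984] 625 [ 0.57458641 -0.17256937  0.062     ]
[array([ 0.5488, -0.1451,  0.2262])]
[255.96774194 200.5       ] 62
[256.22058824 200.52941176] 68
[0.08979231 0.09468916 0.09960631]
```

View pics/rk.png

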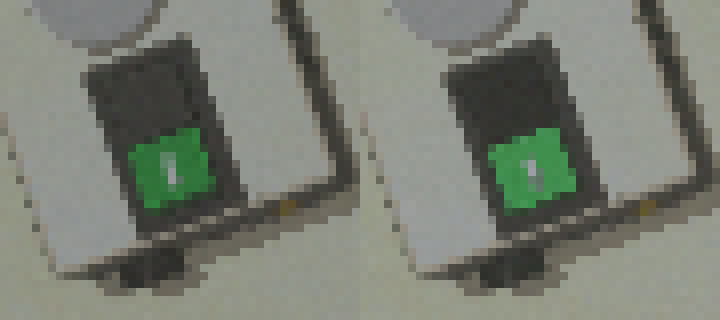

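Before and after crops: the green half is brighter and the black half darker, so the rocker has tipped to on. Now to blue.

carry_out:
  deltas:
    - [[0.286,-0.94,0,0,0,0],[0.286,-0.94,0,0,0,0],[0,0,0.9,0,0,0],[0,0,0.9,0,0,0],[0,0,0.9,0,0,0],[0,0,0.75,0,0,0],[0,0,0,0,0,0],[0,0,0,0,0,0]]

```text
time_s: 6.25
tool_pos: [0.5542, -0.2209, 0.0876]
tcp_rot: [[-0.933, -0.361, -0.003], [-0.361, 0.933, 0.002], [0.002, 0.003, -1.0]]
ft_force: [0.6, 0.4, 1.1]
opening: 0.005
gripper_force: 0.0
```

carry_out:
  deltas:
    - [[0.03,-0.07,0,0,0,0],[0,0,0.12,0,0,0],[0,0,0.12,0,0,0],[0,0,0.12,0,0,0],[0,0,0.12,0,0,0],[0,0,0.1,0,0,0],[0,0,0,0,0,0],[0,0,0,0,0,0]]

```text
time_s: 6.92
tool_pos: [0.5551, -0.2263, 0.0672]
tcp_rot: [[-0.934, -0.358, 0.001], [-0.358, 0.934, 0.0], [-0.001, -0.0, -1.0]]
ft_force: [-2.5, 2.0, 12.0]
opening: 0.008
gripper_force: 5.9
```

carry_out:
  deltas:
    - [[0,0,0.05,0,0,0],[0,0,0.03,0,0,0],[0,0,0,0,0,0]]

```text
time_s: 7.17
tool_pos: [0.5552, -0.2263, 0.0668]
tcp_rot: [[-0.934, -0.358, 0.002], [-0.358, 0.934, 0.001], [-0.002, 0.0, -1.0]]
ft_force: [-9.0, 4.0, 30.3]
opening: 0.008
gripper_force: 15.2
```

Blue is at its stop. Lift and move over to red.

carry_out:
  deltas:
    - [[0,0,-0.5,0,0,0],[0,0,-0.9,0,0,0],[0.5,-0.5,0,0,0,0],[0.5,-0.5,0,0,0,0],[0,0,0,0,0,0],[0,0,0.4,0,0,0],[0,0,0.4,0,0,0],[0,0,0,0,0,0]]

```text
time_s: 7.83
tool_pos: [0.5291, -0.2768, 0.0833]
tcp_rot: [[-0.934, -0.358, -0.006], [-0.358, 0.934, 0.003], [0.004, 0.004, -1.0]]
ft_force: [-1.1, 0.2, -0.4]
opening: 0.004
gripper_force: 0.0
```

carry_out:
  deltas:
    - [[0,0,0,0,0,0],[0,0,0,0,0,0]]

```text
time_s: 8.0
tool_pos: [0.5317, -0.2779, 0.0866]
tcp_rot: [[-0.934, -0.358, 0.0], [-0.358, 0.934, -0.0], [-0.0, -0.0, -1.0]]
ft_force: [-0.5, 0.2, 0.0]
opening: 0.008
gripper_force: 0.0
```

carry_out:
  deltas:
    - [[0,0,0.15,0,0,0],[0,0,0.15,0,0,0],[0,0,0.15,0,0,0],[0,0,0.15,0,0,0],[0,0,0.04,0,0,0],[0,0,0,0,0,0],[0,0,0,0,0,0],[0,0,0,0,0,0]]

```text
time_s: 8.67
tool_pos: [0.5322, -0.2781, 0.0667]
tcp_rot: [[-0.934, -0.358, 0.002], [-0.358, 0.934, 0.001], [-0.003, 0.0, -1.0]]
ft_force: [-11.3, 6.3, 41.2]
opening: 0.012
gripper_force: 20.6
```

carry_out:
  deltas:
    - [[0,0,0,0,0,0],[0,0,0,0,0,0],[0,0,0,0,0,0],[0,0,0,0,0,0],[0,0,0,0,0,0],[0,0,0,0,0,0],[0,0,0,0,0,0],[0,0,0,0,0,0]]

```text
time_s: 9.33
tool_pos: [0.5322, -0.2781, 0.0667]
tcp_rot: [[-0.934, -0.358, 0.002], [-0.358, 0.934, 0.001], [-0.003, 0.0, -1.0]]
ft_force: [-10.7, 6.9, 40.5]
opening: 0.003
gripper_force: 20.5
```

carry_out:
  deltas:
    - [[0,0,0,0,0,0],[0,0,0,0,0,0],[0,0,0,0,0,0],[0,0,0,0,0,0],[0,0,0,0,0,0]]

```text
time_s: 9.75
tool_pos: [0.5322, -0.2781, 0.0668]
tcp_rot: [[-0.934, -0.358, 0.002], [-0.358, 0.934, 0.001], [-0.003, 0.0, -1.0]]
ft_force: [-11.1, 7.3, 41.1]
opening: 0.006
gripper_force: 20.5
```

carry_out:
  deltas:
    - [[0,0,-0.4,0,0,0],[0,0,-0.8,0,0,0],[0,0,-0.9,0,0,0],[0,0,-0.9,0,0,0],[0.9,0,0,0,0,0],[0,0,0,0,0,0],[0,0,0,0,0,0],[0,0,0,0,0,0]]

```text
time_s: 10.42
tool_pos: [0.4977, -0.2904, 0.1803]
tcp_rot: [[-0.934, -0.358, -0.0], [-0.358, 0.934, 0.001], [-0.0, 0.001, -1.0]]
ft_force: [0.2, 0.5, 0.0]
opening: 0.007
gripper_force: 0.0
```

```bash
python3 - <<'E'
from h import *
m=r.camera_model("wrist");p,d=r.snapshot("wrist");P,D=r.snapshot("scene")
cv2.imwrite("pics/end.png",np.vstack([cv2.resize(p[60:230],None,fx=1,fy=1)[:,:],P[100:320]])[:,:,::-1])
print(r.get_state()["ft_force"],r.get_state()["time_s"])
E
```

```text
[-0.47997741 -0.14262899  0.03524968] 10.5167
```

View pics/end.png

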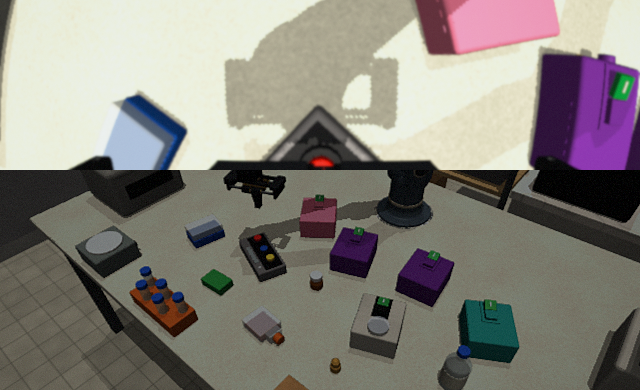

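The red key is out and visible at (320,160) in the wrist view. The lower half, the scene view, shows the jar (316,280), dish, flask and bottle where they started, and the arm is clear. Handing in.

```bash
python3 -c "
from cell import r
print(r.job_done())"
```

```text
the job is handed in; nothing more can be done
None
```

I pressed the rocker, blue key and red key in that order (red held down for over 1 s, then let go) and handed the job in at about 10.5 s; the verdict was not shown, but heights, forces and final pictures agree with every step and the labware looked unmoved.

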